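# Plug a blow-off pipe into the push-fit air manifold

## Task

At the bolt-cleaning bench, take the blow-off pipe (the long one, with the nozzle) out of the wooden stand and plug its plain end into the empty push-fit socket of the leaning air manifold: push it in past the seal until you feel it bottom, fully home. Press firmly but do not ram it, the manifold must not be driven right down on its rubber buffers; leave the pipe plugged in and the other things on the bench where they are.

Things in the scene. Friction and masses are not known exactly. Their poses are not given: they have to be found in the camera images.
- pipe_center (a point): Half-way up the blow-off pipe's axis: straight steel tube, 16 mm across, 120 mm long, 110 g; z runs from plain foot to nozzle. A brass nozzle (19 mm collar, then a cone) fills the top 26 mm. It stands foot down, within 2 degrees of upright, in a hole of the wooden stand whose top is 27 mm below this point. Any grasp yaw will do.
- pipe_grip (a point): Point on the pipe's axis 20 mm above pipe_center, 80 mm from the foot, on plain tube under the nozzle: the height to grip from straight above, as the pipe ends 40 mm above it and would meet the palm of a gripper that took it at the centre.
- pipe_foot (a point): Centre of the flat end of the pipe's foot, 60 mm below pipe_center; same axes. The foot is chamfered: 12.4 mm across at its end, the full 16 mm from 5 mm up.
- socket_mouth (a point): Centre of the mouth of the empty push-fit socket, in the plane of its 27 mm black collet ring, about 129 mm above the bench. z is the socket's axis, pointing out of the mouth and leaning 14 to 29 degrees towards the robot's side; y runs along the manifold. Bore 17.6 mm across. A brass fitting 29 mm across, standing 28 mm above the aluminium block.
- socket_stop (a point): Centre of the flat stop in the socket, 30 mm from the mouth along -z: fully home, the pipe's foot is here. Collet fingers grip from 3 mm in (2 to 5 N). The seal resists from 15 to 25 mm in, up to 11 to 17 N in all: it feels like a stop but is not. Then the push gets easier until the pipe bottoms; only there does it rise past 20 N. Collet and seal then hold the pipe by some 8 N.
- block (a joint): How far (m) the manifold block has sunk along the socket's axis on its four rubber buffers; 0 at rest. It gives several mm under a firm push, taking the socket along, so a pipe brought to where the stop was at rest is not home. Springy: about 2.2 N per mm beyond the first 1 to 2 N; comes back when let go. Keep it under 0.015 (about 34 N).
- cradle (a joint): Lean of the manifold on its swivel (rad): 0 is socket upright, positive leans the mouth to the front (-x) of stand. Clamped tight; it stays as found.
- stand: Fixed steel foot of the manifold: plate 110 x 216 x 8 mm with 104 mm high cheeks at its y ends; origin under its centre; front (-x) to the robot; swivel axis 90 mm up. The block (40 x 176 x 40 mm) has three sockets 58 mm apart: the empty one at the -y end, the middle one with a low black plug (10 mm proud), the +y one with a like pipe in it, 90 mm proud.
- rack: Wooden pipe stand, 62 x 156 x 45 mm (its x, y, z), fixed, origin under its centre. Two holes in its top at y = -45 and +45 mm, 17.6 mm across, 33 mm deep, so the pipe's lowest 33 mm and the offcut's are in them.
- offcut_center (a point): Half-way up a plain offcut of the same 16 mm tube, 75 mm long, without nozzle, upright in the other hole of the wooden stand, 90 mm from the pipe; 42 mm of it show. Not to be used or moved.
- basket_center (a point): Centre of an open magenta plastic basket of bolts, 100 x 150 x 45 mm, on the bench. Leave it.
- jar_center (a point): Centre of a pale plastic jar with a blue lid, 68 mm across, 85 mm high, on the bench. Leave it.
- spanner: A 190 mm steel spanner lying flat on the bench. Leave it.
Mind the look-alikes: they are no part of the job. What is shaped like the part that bears pipe_center but purple is not meant.

How it is judged:
At the end, for the whole second after the job is handed in: The pipe's foot is in the empty socket, at least 28 mm of its 30 mm depth from the mouth, within 4 mm of the socket's axis and within 7 degrees of its direction, and the block is back up on its buffers (sunk less than 3 mm) (z of pipe_foot in the frame of socket_mouth below -0.028 m and x of pipe_foot in the frame of socket_mouth between -0.004 and 0.004 m and y of pipe_foot in the frame of socket_mouth between -0.004 and 0.004 m and angle between the z axis of pipe_foot and the z axis of socket_mouth, either way round below 0.12 rad and value of joint block below 0.003 m); the robot touches nothing.
It fails at once if The manifold block is driven down on its buffers (sunk more than 15 mm) (value of joint block above 0.015 m).
It fails at once if The offcut is moved from its hole or a bystander (basket, jar, spanner) is pushed more than 25 mm (distance of any of offcut_center, basket_center, jar_center, spanner from where it was at the start of the episode above 0.025 m).
It also fails if it takes over 67 s, if anything falls off the work surface, if the arm or the gripper's body presses on something with over 40 N, if the wrist force passes 120 N, or if a joint passes its speed limit or range.

## Robot

A 6-joint arm with a two-finger parallel gripper is mounted at the origin on the work surface. World frame = base frame: x ahead of the robot, y to its left, z up, the work surface at z = 0. Lengths are in m, angles in rad, forces in N, time in s.
With the tool pointing down it reaches from about 0.325 to 0.775 m from the base axis. Payload 5.5 kg.
Tool frame: the origin (TCP) lies on the centre line of the jaws, within the pads' length; the fingertips stand 19 mm ahead of it and the grasp point (between the pads) is the TCP; z points along the fingers, y is the line along which they close (so a half turn about z gives the same grasp; the last joint's range is limited). The gripper opens to 88 mm and grips with 3 to 60 N. Pads are 20 mm wide; open, the fingers measure 115 mm over their backs; the gripper's body (75 mm by 178 mm) begins 61 mm behind the grasp point.
Start: joints at [1.1, 0.091, 1.231, -0, 1.82, -0.057], TCP at [0.241, 0.549, 0.242] pointing down, gripper open.
Joint ranges: [-2.87, 2.87], [-0.86, 2.18], [0.17, 2.46], [-1.51, 4.65], [0.06, 2.69], [-2.65, 2.65]. Speed limits (rad/s): [2.57, 2.57, 3.01, 3.14, 3.14, 3.14].

## Interface

Orientations are given as a 3x3 rotation matrix whose columns are the frame's x, y, z axes.
In Python, from station import arm, read_camera, get_calibration, boxes_of, regions_of gives the robot as it stands.
- The arm moves only by the tool drive_tool, never from a script. Its arguments are lists of equal length, an entry for each row: "dp": the shift along the tool's x, y, z in units of 50 mm (1.0 is 50 mm), a list of three; "turn": the turn, a rotation vector about the tool's x, y, z in units of 6 degrees (1.0 is 6 degrees), a list of three; "grip": the closure, from 0 (fully open) to 1 (shut). A call has 1 to 10 rows; each row shifts and turns the commanded pose from where the row before left it, along the tool's axes as they then stand; what a row does not reach is not made up. A row lasts 1/10 s, in which the tool goes at most 50 mm and 8.59 degrees, less where a joint would pass 70% of its speed; a pose out of reach is approached as far as the arm can. A call is refused whole if a number of a shift passes 1 or a number of a turn 1, either way. A call with a gripper value outside its range is refused whole. The fingers move at their own pace and stop on an object; "force" is the grip in N (left out, the last holds). Time passes only in rows, so rows that do not move let the fingers close. It gives the time, the measured TCP pose, the force, the opening and the grip force at its end, in the units of the state.
- arm.state(): the state, without advancing time (a new reading comes with each control period).
- read_camera(name): name is "scene" or "top" or "wrist"; returns the picture (480x640x3 uint8, red, green, blue); there is no depth.
- get_calibration(name): a dict with "camera_matrix" (3x3 intrinsics, pixels), "dist" ([k1, k2, p1, p2, k3] as OpenCV has them; the pictures are not rectified), "eye" and "attitude" of the camera in the world. Camera axes: x right, y up, looking along -z (the intrinsics and any distortion apply to the point x, -y, -z); pixel columns grow to the right and rows downward; lengths in m; the calibration is good to about 2 mm. A picture is of the moment at which its call begins: read the wrist's pose just before it. get_calibration takes no time and is no camera call; for the wrist camera it gives the pose at the moment of the call.
- arm.job_done(): hands the job in; it is judged then, once.
Trained networks look in the newest picture that a camera, given by its name, has taken for a name from the list of things; names that differ only in an ending like _2 or _b are one class to them, and where a whole thing is asked for, a point or a joint stands for the part that bears it (a point fixed in the world has none). Each returns a list of dicts, best first, with "confidence" (0 to 1); they miss things now and then, are a little off and sometimes report something else, mostly with a low value. They report only what shows in the picture. A call takes as long as a camera call. They do not tell look-alikes from the thing itself.
- boxes_of(query, camera): "uv" ([column, row] in pixels, amid what is visible of it).
- regions_of(query, camera): "region" (480x640 bool, what is visible of it) and "uv" ([column, row] in pixels, amid what is visible of it).
The state is a dict: "clock": time; "qpos": joint angles; "joint_velocities": joint speeds; "joint_efforts": joint torques, N m; "ee_pos": TCP position; "tool_rot": TCP orientation; "contact_force": force on the tool from outside, world axes, zero at the start; "torque": the same for the moment, N m; "width": finger opening in m; "gripper_force": force on a finger pad.
Only numpy, scipy, OpenCV 4.12 (cv2) and the standard library are available. Lean on these libraries where they do the work, as an engineer would, in place of code of your own. Each camera call takes 0.05 s, during which the arm holds its last target. There are 200 camera calls.

## Working session

There is one attempt and no reset: what is moved stays moved. The work goes in short steps, Python scripts to look and compute and a tool call to move; the robot and the scene stay as the last step left them, time stands still between calls to the robot, and variables do not carry over. Pictures are saved under pics/ and viewed, at most 10 in all, crops included, and the job is handed in when it is done.

Besides the shell and the picture viewer there is one more tool, called as name(argument=value, ...) on one line, values as JSON. drive_tool: Moves the arm, as the interface text tells. Its arguments: {"type":"object","properties":{"dp":{"type":"array"},"turn":{"type":"array"},"grip":{"type":"array"},"force":{"type":"number"}},"required":["dp","turn","grip"]}

```bash
mkdir -p pics
python3 - <<'E'
from station import *
import cv2,numpy as np
ims=[]
for c in("scene","top"):
    im=read_camera(c); cv2.imwrite(f"pics/{c}0.png",im[:,:,::-1])
    for q in("pipe_center","socket_mouth","rack","offcut_center","stand","jar_center"):
        print(c,q,[(np.round(b["uv"]).tolist(),round(b["confidence"],2)) for b in boxes_of(q,c)][:4])
    k=get_calibration(c);print({a:np.round(b,4).tolist() for a,b in k.items()})
print(arm.state())
E
```

```text
scene pipe_center [([394.0, 312.0], 0.84), ([409.0, 281.0], 0.78)]
scene socket_mouth [([288.0, 216.0], 0.58)]
scene rack [([393.0, 292.0], 0.83)]
scene offcut_center [([383.0, 271.0], 0.39)]
scene stand [([285.0, 233.0], 0.91), ([286.0, 216.0], 0.6)]
scene jar_center [([233.0, 206.0], 0.71)]
{'camera_matrix': [[439.2932, 0.0, 315.1853], [0.0, 439.2932, 242.2201], [0.0, 0.0, 1.0]], 'dist': [0.0237, 0.0, 0.0, 0.0, 0.0], 'eye': [1.3854, 0.5539, 0.8035], 'attitude': [[-0.6052, -0.4695, 0.6429], [0.796, -0.3649, 0.4829], [0.0079, 0.804, 0.5946]]}
top pipe_center [([225.0, 271.0], 0.45), ([229.0, 241.0], 0.43)]
top socket_mouth [([390.0, 278.0], 0.85)]
top rack [([248.0, 280.0], 0.57), ([225.0, 268.0], 0.47)]
top offcut_center [([393.0, 280.0], 0.62), ([262.0, 281.0], 0.39)]
top stand [([322.0, 209.0], 0.71)]
top jar_center [([484.0, 284.0], 0.58)]
{'camera_matrix': [[434.2852, 0.0, 323.664], [0.0, 434.2852, 246.9045], [0.0, 0.0, 1.0]], 'dist': [-0.0794, 0.0, 0.0, 0.0, 0.0], 'eye': [0.5793, -0.0123, 1.1961], 'attitude': [[-0.0059, 0.9972, -0.0745], [-0.9999, -0.0069, -0.0135], [-0.014, 0.
[... 153 characters left out ...]
]), 'joint_velocities': array([-8.88643851e-05,  1.27268636e-04, -8.34236415e-04,  3.53961220e-04,
        6.68454675e-04,  5.47297099e-04]), 'joint_efforts': array([-9.85492443e-05, -4.46035445e+01, -4.06416750e+01,  6.97675534e-02,
        1.91598537e-02,  1.45802568e-05]), 'ee_pos': array([0.24125742, 0.54937008, 0.24163424]), 'tool_rot': array([[-9.15607227e-01,  4.02073881e-01, -6.14005206e-06],
       [ 4.02073881e-01,  9.15607227e-01,  4.87705715e-06],
       [ 7.58281334e-06,  1.99671422e-06, -1.00000000e+00]]), 'contact_force': array([ 0.07564094, -0.18696787,  0.45235029]), 'torque': array([ 0.0148245 , -0.05135284,  0.00479003]), 'gripper_force': 0.0, 'width': 0.08752151269137971}
```

View pics/scene0.png

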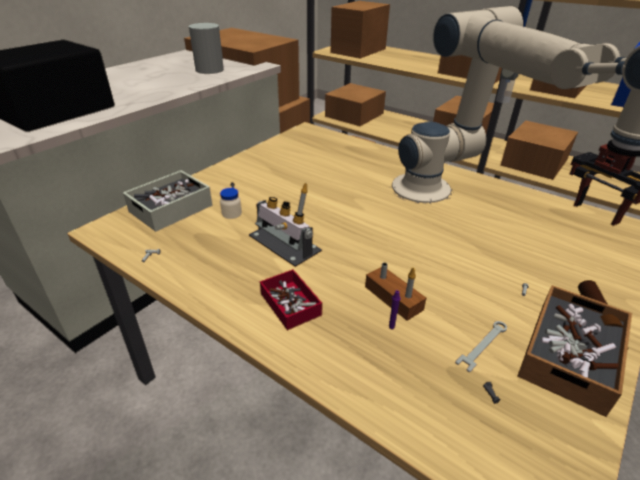

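View pics/top0.png

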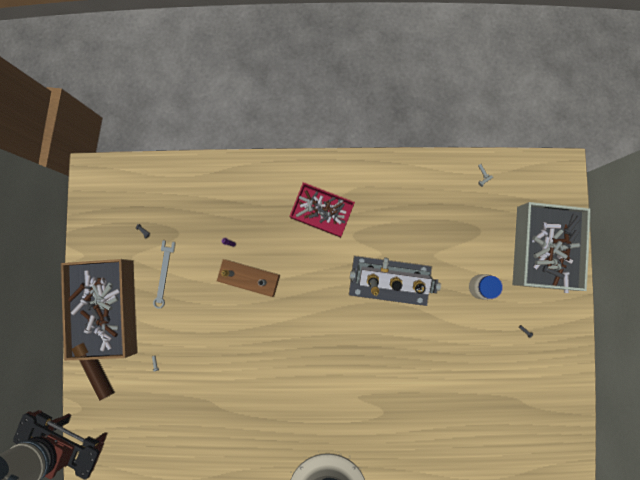

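The top picture shows the pipe in the rack at about (229,272), with the offcut at (263,282). The purple look-alike is at (229,242). In the manifold, the +y pipe is at (374,284), the plug at (397,285) and the empty socket at (420,287).

```bash
cat > h.py <<'E'
from station import *
import cv2,numpy as np
from scipy.spatial.transform import Rotation as Ro
F=np.diag([1.,-1,-1])
def ray(k,uv):
    n=cv2.undistortPoints(np.array([[uv]],float),np.array(k["camera_matrix"]),np.array(k["dist"]))[0,0]
    d=np.array(k["attitude"])@F@np.r_[n,1]; return np.array(k["eye"]),d/np.linalg.norm(d)
def atz(k,uv,z):
    e,d=ray(k,uv); return e+d*(z-e[2])/d[2]
def proj(k,P):
    A=np.array(k["attitude"])@F; R=A.T; 
    return cv2.projectPoints(np.atleast_2d(np.array(P,float)),cv2.Rodrigues(R)[0],-R@np.array(k["eye"]),np.array(k["camera_matrix"]),np.array(k["dist"]))[0][:,0]
def tri(obs):
    A=0;b=0
    for k,uv in obs:
        e,d=ray(k,uv);M=np.eye(3)-np.outer(d,d);A=A+M;b=b+M@e
    return np.linalg.solve(A,b)
def move(p,R=None):
    "total shift in tool axes (units 50mm) and total turn (units 6deg) from present measured pose"
    s=arm.state();T=s["tool_rot"];d=T.T@(np.array(p)-s["ee_pos"])/.05
    t=np.zeros(3) if R is None else Ro.from_matrix(T.T@R).as_rotvec()/np.radians(6)
    print("dp",d.round(3),"turn",t.round(3))
E
python3 - <<'E'
from h import *
kt=get_calibration("top");ks=get_calibration("scene")
print("rack top corners",[atz(kt,u,.045).round(3) for u in((218,282),(223,260),(280,274),(275,297))])
print("pipe",tri([(kt,(228,272)),(ks,(412,268))]),"offcut",atz(kt,(263,282),.087),"scene off",atz(ks,(384,264),.087), "purple",atz(kt,(225,241),.1))
print("socket",atz(kt,(420,287),.129),"mid",atz(kt,(397,285),.11), atz(ks,(272,201),.129))
print(get_calibration("wrist"))
E
```

```text
rack top corners [array([0.574, 0.285, 0.045]), array([0.632, 0.273, 0.045]), array([0.594, 0.12 , 0.045]), array([0.533, 0.133, 0.045])]
pipe [0.59561932 0.24551004 0.12455642] offcut [0.57332865 0.15833471 0.087     ] scene off [0.57705528 0.16895702 0.087     ] purple [0.67809607 0.25432436 0.1       ]
socket [ 0.55888902 -0.23340164  0.129     ] mid [ 0.56398806 -0.17986814  0.11      ] [ 0.57145468 -0.21839638  0.129     ]
{'camera_matrix': array([[425.92933697,   0.        , 323.84685906],
       [  0.        , 425.92933697, 238.03271382],
       [  0.        ,   0.        ,   1.        ]]), 'dist': array([-0.08597674,  0.        ,  0.        ,  0.        ,  0.        ]), 'eye': array([0.18095746, 0.57513009, 0.38553144]), 'attitude': array([[ 4.02139877e-01, -8.88722133e-01, -2.20128350e-01],
       [ 9.15578138e-01,  3.90459203e-01,  9.62199738e-02],
       [ 4.38319940e-04, -2.40238594e-01,  9.70713771e-01]])}
```

drive_tool(dp=[[-0.594,-0.182,0],[-0.594,-0.182,0],[-0.594,-0.182,0],[-0.594,-0.182,0],[-0.594,-0.182,0],[-0.594,-0.182,0],[-0.594,-0.182,0],[-0.594,-0.182,0],[-0.594,-0.182,0],[-0.594,-0.182,0]], turn=[[0,0,0],[0,0,0],[0,0,0],[0,0,0],[0,0,0],[0,0,0],[0,0,0],[0,0,0],[0,0,0],[0,0,0]], grip=[0,0,0,0,0,0,0,0,0,0])

```text
clock: 1.7
ee_pos: [0.4775, 0.3457, 0.2418]
tool_rot: [[-0.916, 0.402, 0.0], [0.402, 0.916, 0.0], [-0.0, 0.0, -1.0]]
contact_force: [0.0, 0.4, 0.7]
width: 0.0875
gripper_force: 0.0
```

drive_tool(dp=[[-0.594,-0.182,0],[-0.594,-0.182,0],[-0.594,-0.182,0],[-0.594,-0.182,0],[-0.594,-0.182,0],[0,0,0],[0,0,0],[0,0,0],[0,0,0],[0,0,0]], turn=[[0,0,0],[0,0,0],[0,0,0],[0,0,0],[0,0,0],[0,0,-0.99],[0,0,-0.99],[0,0,-0.99],[0,0,-0.98],[0,0,0]], grip=[0,0,0,0,0,0,0,0,0,0])

```text
clock: 2.7
ee_pos: [0.5943, 0.2452, 0.2416]
tool_rot: [[-1.0, -0.001, -0.0], [-0.001, 1.0, -0.0], [0.0, -0.0, -1.0]]
contact_force: [-0.7, 0.7, -0.2]
width: 0.088
gripper_force: 0.0
```

Run:
```python
from h import *
s=arm.state();print(s["ee_pos"],s["tool_rot"].round(3).tolist(),s["clock"])
k=get_calibration("wrist");im=read_camera("wrist");cv2.imwrite("pics/w1.png",im[:,:,::-1])
for q in("pipe_center","pipe_grip","rack"):
    print(q,[(np.round(b["uv"]).tolist(),round(b["confidence"],2)) for b in boxes_of(q,"wrist")][:4])
print(proj(k,[[.594,.245,.132],[.594,.245,.092],[.594,.245,.045]]))
```

```text
[0.59431868 0.24522263 0.2416108 ] [[-1.0, -0.001, -0.0], [-0.001, 1.0, -0.0], [0.0, -0.0, -1.0]] 2.7
pipe_center [([341.0, 323.0], 0.85), ([338.0, 234.0], 0.63)]
pipe_grip [([335.0, 322.0], 0.78), ([336.0, 231.0], 0.61)]
rack [([279.0, 196.0], 0.63)]
[[324.08841006 242.32471478]
 [324.04166485 228.14994432]
 [324.00011539 215.5617208 ]]
```

View pics/w1.png

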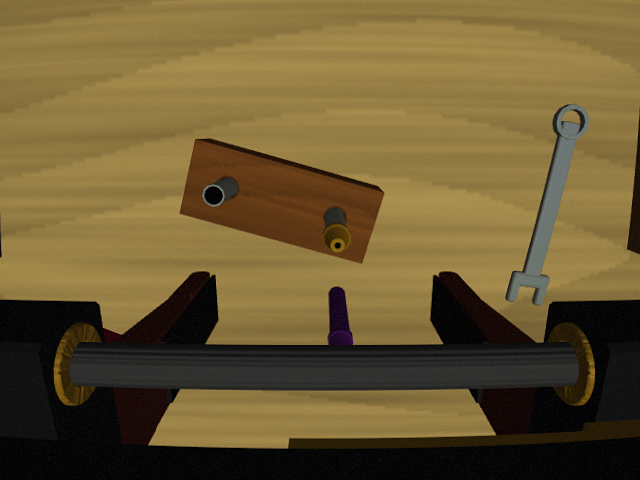

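The wrist picture shows the nozzle tip at (338,245) and the tube entering the rack at about (335,214). The offcut is at (214,195), and the purple pipe is clear of the jaw lines.

Run:
```python
from h import *
k=get_calibration("wrist")
a=atz(k,(338,245),.132);b=atz(k,(335,214),.045);print(a,b,"purple top",atz(k,(340,340),.12),"offc",atz(k,(213,195),.087))
g=b+(a-b)*(.047/.087);print(g);move(np.r_[g[:2],.092])
```

```text
[0.59567403 0.25365308 0.132     ] [0.59268353 0.254033   0.045     ] purple top [0.66633409 0.25587786 0.12      ] offc [0.57077213 0.16641281 0.087     ]
[0.59429909 0.25382775 0.092     ]
dp [-0.     0.171  2.992] turn [0. 0. 0.]
```

drive_tool(dp=[[0,0.17,0.2],[0,0,0.4],[0,0,0.4],[0,0,0.4],[0,0,0.4],[0,0,0.4],[0,0,0.4],[0,0,0.39],[0,0,0],[0,0,0]], turn=[[0,0,0],[0,0,0],[0,0,0],[0,0,0],[0,0,0],[0,0,0],[0,0,0],[0,0,0],[0,0,0],[0,0,0]], grip=[0,0,0,0,0,0,0,0,0,0.5], force=20)

```text
clock: 3.9
ee_pos: [0.5939, 0.254, 0.0916]
tool_rot: [[-1.0, 0.0, -0.001], [0.0, 1.0, -0.0], [0.001, -0.0, -1.0]]
contact_force: [-0.5, 0.1, -0.5]
width: 0.0828
gripper_force: 0.0
```

drive_tool(dp=[[0,0,0],[0,0,0],[0,0,0],[0,0,0],[0,0,0],[0,0,0],[0,0,0],[0,0,0]], turn=[[0,0,0],[0,0,0],[0,0,0],[0,0,0],[0,0,0],[0,0,0],[0,0,0],[0,0,0]], grip=[1,1,1,1,1,1,1,1], force=50)

```text
clock: 4.7
ee_pos: [0.5943, 0.2537, 0.0921]
tool_rot: [[-1.0, 0.0, -0.0], [0.0, 1.0, -0.0], [0.0, -0.0, -1.0]]
contact_force: [0.1, -0.4, -0.4]
width: 0.0196
gripper_force: 0.3
```

drive_tool(dp=[[0,0,0],[0,0,0],[0,0,0],[0,0,-0.1],[0,0,-0.2],[0,0,-0.3],[0,0,-0.4],[0,0,-0.6],[0,0,-0.6],[0,0,-0.6]], turn=[[0,0,0],[0,0,0],[0,0,0],[0,0,0],[0,0,0],[0,0,0],[0,0,0],[0,0,0],[0,0,0],[0,0,0]], grip=[1,1,1,1,1,1,1,1,1,1], force=50)

```text
clock: 5.7
ee_pos: [0.5942, 0.2537, 0.2351]
tool_rot: [[-1.0, 0.0, 0.002], [0.0, 1.0, 0.001], [-0.002, 0.001, -1.0]]
contact_force: [-0.0, -0.2, -1.3]
width: 0.0176
gripper_force: 50.0
```

drive_tool(dp=[[0,0,-0.6],[0,0,-0.6],[0,0,-0.4],[0,0,0],[0,0,0]], turn=[[0,0,0],[0,0,0],[0,0,0],[0,0,0],[0,0,0]], grip=[1,1,1,1,1])

```text
clock: 6.2
ee_pos: [0.5944, 0.2538, 0.3128]
tool_rot: [[-1.0, 0.0, 0.001], [0.0, 1.0, 0.001], [-0.001, 0.001, -1.0]]
contact_force: [-0.6, -0.4, -1.5]
width: 0.0174
gripper_force: 50.0
```

drive_tool(dp=[[0,-0.3,-0.2],[0.06,-0.6,0],[0.06,-0.7,0],[0.06,-0.7,0],[0.06,-0.7,0],[0.06,-0.7,0],[0.06,-0.7,0],[0.06,-0.7,0],[0.06,-0.7,0],[0.06,-0.7,0]], turn=[[0,0,0],[0,0,0],[0,0,0],[0,0,0],[0,0,0],[0,0,0],[0,0,0],[0,0,0],[0,0,0],[0,0,0]], grip=[1,1,1,1,1,1,1,1,1,1])

```text
clock: 7.2
ee_pos: [0.5661, -0.0735, 0.3213]
tool_rot: [[-1.0, 0.001, -0.002], [0.001, 1.0, -0.0], [0.002, -0.0, -1.0]]
contact_force: [0.1, -0.0, -2.0]
width: 0.0175
gripper_force: 50.0
```

drive_tool(dp=[[0.06,-0.7,0],[0.06,-0.6,0],[0,-0.4,0],[0,0,0],[0,0,0],[0,0,0]], turn=[[0,0,0],[0,0,0],[0,0,0],[0,0,0],[0,0,0],[0,0,0]], grip=[1,1,1,1,1,1])

```text
clock: 7.8
ee_pos: [0.561, -0.1557, 0.3219]
tool_rot: [[-1.0, -0.0, -0.001], [-0.0, 1.0, 0.0], [0.001, 0.0, -1.0]]
contact_force: [0.2, -0.5, -1.6]
width: 0.0174
gripper_force: 50.0
```

Run:
```python
from h import *
import pickle
s=arm.state();print(s["ee_pos"],s["clock"])
k=get_calibration("wrist");im=read_camera("wrist");cv2.imwrite("pics/w2.png",im[:,:,::-1]);pickle.dump((k,s),open("v2.pkl","wb"))
for q in("socket_mouth","pipe_foot","pipe_center"):
    print(q,[(np.round(b["uv"]).tolist(),round(b["confidence"],2)) for b in boxes_of(q,"wrist")][:4])
```

```text
[ 0.56097433 -0.15570993  0.32188904] 7.8
socket_mouth [([302.0, 218.0], 0.69)]
pipe_foot [([323.0, 305.0], 0.98)]
pipe_center [([325.0, 308.0], 0.72)]
```

View pics/w2.png

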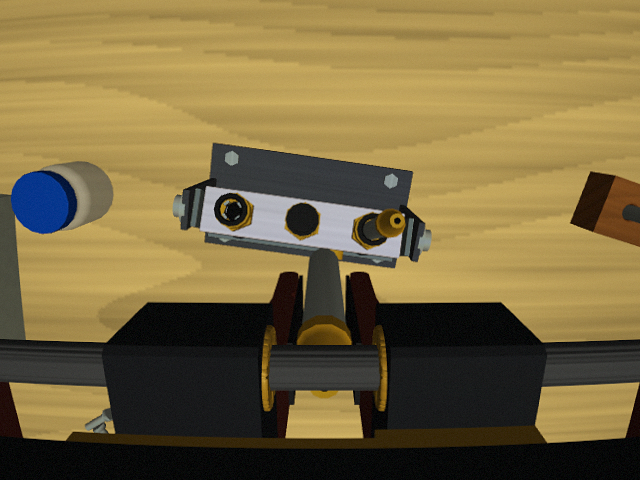

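The empty socket's mouth is at about (233,210), the plug at (302,219) and the +y pipe's tip at (397,221). The held pipe hangs straight, with its foot near (323,255). I'll take a second view from the other side.

drive_tool(dp=[[0.1,-0.5,0],[0.1,-0.6,0],[0.1,-0.6,0],[0.1,-0.6,0],[0.1,-0.4,0],[0,0,0],[0,0,0],[0,0,0]], turn=[[0,0,0],[0,0,0],[0,0,0],[0,0,0],[0,0,0],[0,0,0],[0,0,0],[0,0,0]], grip=[1,1,1,1,1,1,1,1])

```text
clock: 8.8
ee_pos: [0.5366, -0.2901, 0.3224]
tool_rot: [[-1.0, -0.001, 0.0], [-0.001, 1.0, 0.0], [-0.0, 0.0, -1.0]]
contact_force: [-0.9, -0.4, -0.7]
width: 0.0173
gripper_force: 50.0
```

Run:
```python
from h import *
import pickle
s=arm.state();print(s["ee_pos"],s["clock"])
k=get_calibration("wrist");im=read_camera("wrist");cv2.imwrite("pics/w3f.png",im[:,:,::-1]);pickle.dump((k,s),open("v3.pkl","wb"))
a=cv2.imread("pics/w2.png")[130:280,170:440]; b=im[130:330,290:590,::-1]
A=cv2.resize(a,None,fx=2.2,fy=2.2,interpolation=3);B=cv2.resize(b,None,fx=1.3,fy=1.3)
cv2.imwrite("pics/w2c.png",cv2.resize(a,None,fx=2.9,fy=2.9,interpolation=2))
for q in("socket_mouth","pipe_foot"):
    print(q,[(np.round(b["uv"]).tolist(),round(b["confidence"],2)) for b in boxes_of(q,"wrist")][:4])
```

```text
[ 0.536584   -0.29010381  0.32236322] 8.8
socket_mouth [([468.0, 251.0], 0.57)]
pipe_foot [([323.0, 309.0], 0.69)]
```

View pics/w3f.png

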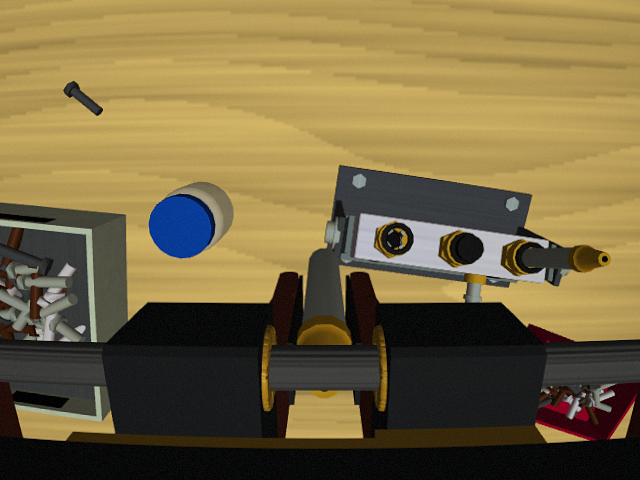

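View pics/w2c.png

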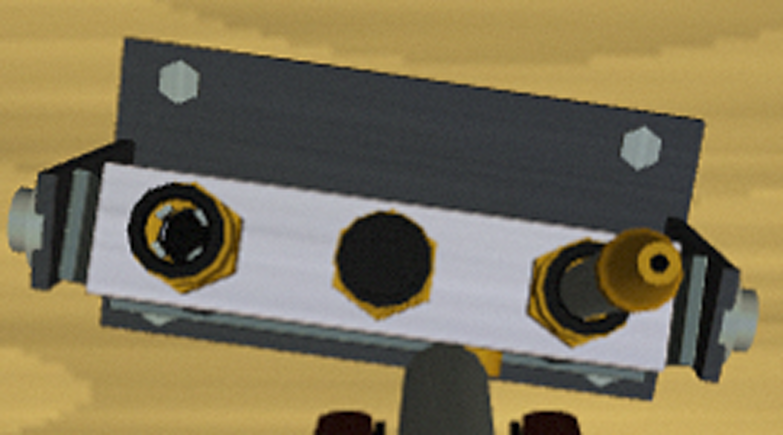

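View 3 shows the empty ring at about (397,239), the plug at (465,247) and the +y pipe's tip at (604,259). I'll take an enlarged crop for a model fit.

Run:
```python
from h import *
b=cv2.imread("pics/w3f.png")[150:310,340:620]
cv2.imwrite("pics/w3c.png",cv2.resize(b,None,fx=2.8,fy=2.8,interpolation=2))
```

```text
(no output)
```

View pics/w3c.png

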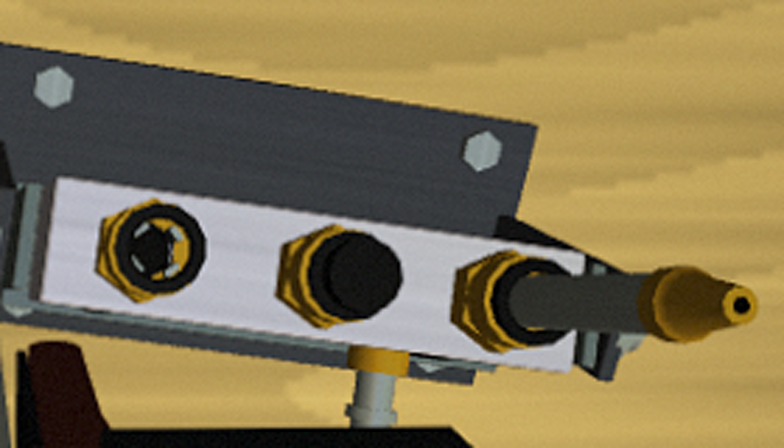

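In crop coordinates the empty ring is at (161,249), the +y ring at (540,302), the tip at (739,305) and the plug top at (365,276). I'll fit the manifold model to both views.

```bash
cat > fit.py <<'E'
from h import *
import pickle
from scipy.optimize import least_squares
v=[pickle.load(open(f"v{i}.pkl","rb"))[0] for i in(2,3)]
c2=lambda x,y:(170+x/2.9,130+y/2.9); c3=lambda x,y:(340+x/2.8,150+y/2.8)
O=np.array([[c2(176,229),c2(593,288),c2(660,264),c2(384,258)],[c3(161,249),c3(540,302),c3(739,305),c3(365,276)]])
def fr(p): return Ro.from_euler("ZY",[p[3],-p[4]]).as_matrix()
def f(p):
    P=np.array([[0,0,0],[0,.116,0],[0,.116,.09],[0,.058,p[5]]])@fr(p).T+p[:3]
    return np.array([proj(v[i],P)-O[i] for i in(0,1)]).ravel()
r=least_squares(f,[.56,-.23,.129,-.15,.35,0],x_scale=[.01,.01,.01,.1,.1,.01])
if __name__=="__main__":
    p=r.x;R=fr(p);print("mouth",p[:3].round(4),"yaw,lean deg",np.degrees(p[3:5]).round(2),"plug",p[5]);print(r.fun.reshape(2,4,2).round(1).tolist())
    print("tri mouth",tri([(v[i],O[i][0]) for i in(0,1)]))
    kt=get_calibration("top");print("top px",proj(kt,p[:3]),proj(get_calibration("scene"),p[:3]))
    z=R[:,2]; T=np.c_[-R[:,0],R[:,1],-z];print(T.round(3).tolist())
    for h in(.13,.10):
        g=p[:3]+z*h;print(h,g.round(4));move(g,T)
E
python3 fit.py
```

```text
mouth [ 0.5545 -0.2303  0.1308] yaw,lean deg [-8.06 16.08] plug 0.008604203474456614
[[[0.2, 0.6], [-0.5, 0.1], [0.1, -0.1], [0.2, -0.4]], [[0.1, -0.1], [-0.6, -0.1], [0.5, 0.2], [-0.1, -0.2]]]
tri mouth [ 0.554252   -0.2304531   0.13114299]
top px [[418.9374132  288.81785821]] [[272.76884082 196.87109459]]
[[-0.951, 0.14, 0.274], [0.135, 0.99, -0.039], [-0.277, 0.0, -0.961]]
0.13 [ 0.5189 -0.2253  0.2558]
dp [0.353 1.299 1.333] turn [ 0.19  -2.671  1.349]
0.1 [ 0.5271 -0.2264  0.2269]
dp [0.189 1.275 1.91 ] turn [ 0.19  -2.671  1.349]
```

Run:
```python
from h import *
import pickle
k,s=pickle.load(open("v3.pkl","rb"));im=cv2.imread("pics/w3f.png")
T=s["tool_rot"];p=s["ee_pos"]
a=np.linspace(0,2*np.pi,73)
for t in(-2,0,2):
    R=T@Ro.from_euler("y",t,degrees=True).as_matrix()
    C=np.concatenate([np.c_[r*np.cos(a),r*np.sin(a),0*a+z] for r,z in((.0062,.08),(.008,.075))])@R.T+p
    q=proj(k,C);C2=np.c_[.008*np.cos(a),.008*np.sin(a),0*a+.04]@R.T+p;q2=proj(k,C2)
    print(t,"top row",q[:,1].min().round(1),"cols",q[:,0].min().round(1),q[:,0].max().round(1),"top row at mid",q2[:,1].min().round(1),"cols mid",q2[:,0].min().round(1),q2[:,0].max().round(1))
print("col 323",[(r,im[r,323].tolist()) for r in range(240,262,1)])
for r in(258,275):print(r,[(c,int(im[r,c].sum())) for c in list(range(303,316))+list(range(333,348))])
```

```text
-2 top row 249.2 cols 309.7 339.4 top row at mid 267.2 cols mid 307.2 342.2
0 top row 244.6 cols 309.6 339.5 top row at mid 264.4 cols mid 307.2 342.2
2 top row 240.0 cols 309.6 339.5 top row at mid 261.6 cols mid 307.1 342.2
col 323 [(240, [96, 175, 205]), (241, [99, 174, 204]), (242, [98, 173, 202]), (243, [98, 174, 203]), (244, [97, 173, 201]), (245, [93, 168, 199]), (246, [98, 174, 204]), (247, [91, 161, 190]), (248, [67, 107, 123]), (249, [46, 51, 48]), (250, [46, 51, 49]), (251, [47, 51, 50]), (252, [46, 50, 50]), (253, [46, 50, 52]), (254, [47, 50, 54]), (255, [47, 51, 51]), (256, [50, 57, 55]), (257, [47, 56, 54]), (258, [45, 51, 53]), (259, [47, 53, 54]), (260, [48, 51, 52]), (261, [46, 51, 52])]
258 [(303, 436), (304, 428), (305, 435), (306, 435), (307, 444), (308, 426), (309, 280), (310, 134), (311, 135), (312, 145), (313, 147), (314, 141), (315, 151), (333, 174), (334, 180), (335, 173), (336, 184), (337, 178), (338, 183), (339, 149), (340, 219), (341, 318), (342, 328), (343, 325), (344, 316), (345, 320), (346, 326), (347, 321)]
275 [(303, 396), (304, 448), (305, 455), (306, 462), (307, 305), (308, 136), (309, 151), (310, 143), (311, 143), (312, 148), (313, 143), (314, 136), (315, 151), (333, 189), (334, 176), (335, 179), (336, 183), (337, 182), (338, 175), (339, 189), (340, 386), (341, 440), (342, 429), (343, 438), (344, 434), (345, 382), (346, 213), (347, 182)]
```

Run:
```python
from h import *
import pickle
k,s=pickle.load(open("v3.pkl","rb"));im=cv2.imread("pics/w3f.png")
T=s["tool_rot"];p=s["ee_pos"];a=np.linspace(0,2*np.pi,73)
for dz in(-.003,0,.003):
  for dx in(-.0022,0,):
    q=proj(k,(np.c_[.0095*np.cos(a)+dx,.0095*np.sin(a),0*a-.014+dz])@T.T+p);f=proj(k,(np.c_[.0062*np.cos(a)+dx,.0062*np.sin(a),0*a+.08+dz])@T.T+p)
    print(dz,dx,"collar row",q[:,1].min().round(1),"cols",q[:,0].min().round(1),q[:,0].max().round(1),"foot row",f[:,1].min().round(1))
print([(r,im[r,323].tolist()) for r in range(304,345,1)])
```

```text
-0.003 -0.0022 collar row 319.4 cols 296.2 353.9 foot row 250.8
-0.003 0 collar row 313.1 cols 296.1 354.0 foot row 246.9
0 -0.0022 collar row 315.5 cols 296.8 353.3 foot row 249.4
0 0 collar row 309.4 cols 296.7 353.4 foot row 245.5
0.003 -0.0022 collar row 311.8 cols 297.3 352.7 foot row 247.9
0.003 0 collar row 305.8 cols 297.2 352.8 foot row 244.1
[(304, [51, 59, 59]), (305, [53, 61, 58]), (306, [51, 57, 55]), (307, [54, 59, 58]), (308, [50, 60, 57]), (309, [55, 61, 60]), (310, [53, 59, 56]), (311, [51, 58, 57]), (312, [53, 59, 59]), (313, [50, 56, 54]), (314, [57, 62, 61]), (315, [27, 52, 62]), (316, [5, 44, 64]), (317, [9, 47, 66]), (318, [2, 47, 66]), (319, [7, 47, 66]), (320, [8, 47, 66]), (321, [4, 44, 63]), (322, [8, 47, 65]), (323, [8, 44, 62]), (324, [10, 83, 119]), (325, [15, 102, 142]), (326, [15, 99, 140]), (327, [15, 87, 128]), (328, [14, 87, 119]), (329, [17, 80, 114]), (330, [19, 81, 110]), (331, [12, 70, 99]), (332, [12, 67, 96]), (333, [10, 64, 91]), (334, [12, 64, 92]), (335, [13, 65, 91]), (336, [16, 66, 93]), (337, [12, 64, 91]), (338, [11, 64, 90]), (339, [10, 62, 88]), (340, [9, 62, 90]), (341, [14, 65, 89]), (342, [13, 61, 87]), (343, [7, 62, 87]), (344, [16, 66, 93])]
```

The collar and foot rows agree with a pure 2.1 mm offset along tool −x and no tilt. I'll allow for that at the socket and go to the pre-insertion pose.

drive_tool(dp=[[0.1,0.3,0.2],[0.1,0.35,0.3],[0.1,0.35,0.3],[0.1,0.3,0.3],[0,0,0],[0,0,0],[0,0,0],[0,0,0],[0,0,0],[0,0,0]], turn=[[0,0,0],[0,0,0],[0,0,0],[0,0,0],[0.05,-0.67,0.34],[0.05,-0.67,0.34],[0.05,-0.67,0.34],[0.04,-0.66,0.33],[0,0,0],[0,0,0]], grip=[1,1,1,1,1,1,1,1,1,1])

```text
clock: 9.95
ee_pos: [0.5159, -0.2258, 0.2675]
tool_rot: [[-0.952, 0.141, 0.273], [0.135, 0.99, -0.039], [-0.276, -0.0, -0.961]]
contact_force: [0.8, -0.6, -0.9]
width: 0.0175
gripper_force: 50.0
```

```bash
cat > go.py <<'E'
from fit import *
p=r.x;R=fr(p);z=R[:,2];T=np.c_[-R[:,0],R[:,1],-z]
def tcp(h):return p[:3]+z*h+T[:,0]*.0021
def rep():
    s=arm.state();d=T.T@(s["ee_pos"]-tcp(.08));print("foot rel mouth: tool xy mm",(d[:2]*1e3).round(2),"depth mm",(d[2]*1e3).round(2),"ang",np.degrees(Ro.from_matrix(T.T@s["tool_rot"]).as_rotvec()).round(2),"F tool",(T.T@s["contact_force"]).round(1),"t",s["clock"])
E
python3 - <<'E'
from go import *
rep();move(tcp(.092),T)
k=get_calibration("wrist");im=read_camera("wrist")
cv2.imwrite("pics/w4.png",cv2.resize(im[130:370,180:500,::-1],None,fx=2.4,fy=2.4))
E
```

```text
foot rel mouth: tool xy mm [-2.61 -0.94] depth mm -62.1 ang [0.03 0.07 0.02] F tool [-0.6 -0.5  1.1] t 9.95
dp [0.051 0.019 1.002] turn [-0.006 -0.012 -0.003]
```

View pics/w4.png

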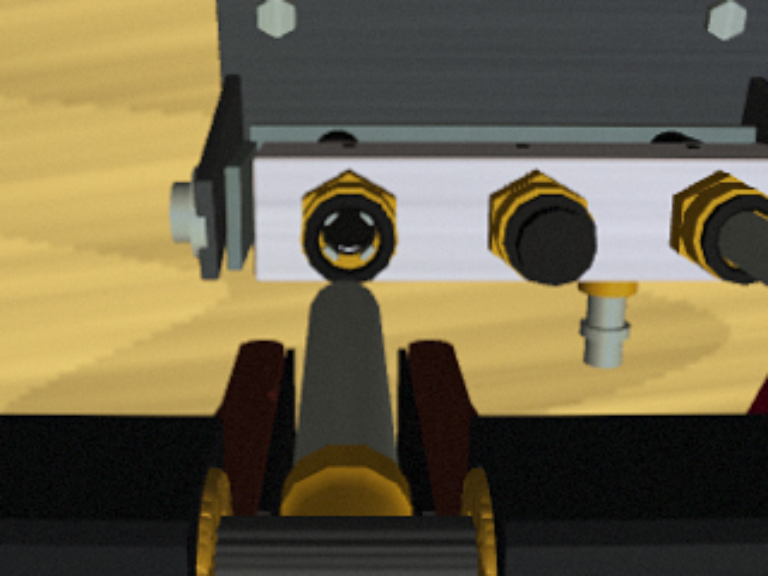

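The picture shows the pipe lined up below the mouth, which is at crop (349,236), and turned square to the block. I'll approach to 12 mm short.

drive_tool(dp=[[0.05,0.02,0.2],[0,0,0.3],[0,0,0.3],[0,0,0.2],[0,0,0],[0,0,0]], turn=[[0,0,0],[0,0,0],[0,0,0],[0,0,0],[0,0,0],[0,0,0]], grip=[1,1,1,1,1,1], force=60)

```text
clock: 10.6
ee_pos: [0.5276, -0.2268, 0.2178]
tool_rot: [[-0.952, 0.142, 0.273], [0.136, 0.99, -0.039], [-0.276, 0.0, -0.961]]
contact_force: [-0.1, -0.3, -0.5]
width: 0.0166
gripper_force: 60.0
```

Run:
```python
from go import *
rep();k=get_calibration("wrist");im=read_camera("wrist")
cv2.imwrite("pics/w5.png",cv2.resize(im[150:290,230:430,::-1],None,fx=4,fy=4,interpolation=2))
print("mouth apparent px crop",(proj(k,p[:3])-[230,150])*4)
```

```text
foot rel mouth: tool xy mm [-0.15 -0.25] depth mm -11.09 ang [0.   0.08 0.09] F tool [ 0.2 -0.3  0.5] t 10.6
mouth apparent px crop [[380.50973837 415.52459995]]
```

View pics/w5.png

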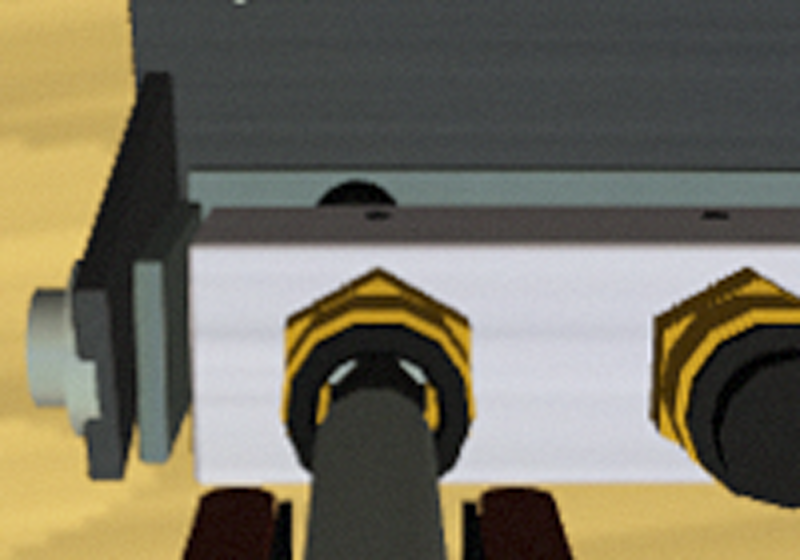

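The ring's centre is at crop (378,414), matching the prediction, and the pipe is centred on it. I'll insert step by step.

drive_tool(dp=[[0,0,0.1],[0,0,0.1],[0,0,0.06],[0,0,0.06],[0,0,0.06],[0,0,0],[0,0,0]], turn=[[0,0,0],[0,0,0],[0,0,0],[0,0,0],[0,0,0],[0,0,0],[0,0,0]], grip=[1,1,1,1,1,1,1])

```text
clock: 11.35
ee_pos: [0.5329, -0.2276, 0.2001]
tool_rot: [[-0.951, 0.142, 0.274], [0.136, 0.99, -0.039], [-0.276, -0.0, -0.961]]
contact_force: [0.1, 0.0, -0.7]
width: 0.0168
gripper_force: 60.0
```

```bash
python3 -c "
from go import *
rep()"
```

```text
foot rel mouth: tool xy mm [-0.33 -0.3 ] depth mm 7.39 ang [0.03 0.03 0.09] F tool [0.1 0.  0.7] t 11.35
```

drive_tool(dp=[[0,0,0.05],[0,0,0.05],[0,0,0.05],[0,0,0.05]], turn=[[0,0,0],[0,0,0],[0,0,0],[0,0,0]], grip=[1,1,1,1])

```text
clock: 11.75
ee_pos: [0.5357, -0.2281, 0.1907]
tool_rot: [[-0.951, 0.142, 0.274], [0.136, 0.99, -0.04], [-0.277, -0.0, -0.961]]
contact_force: [-0.6, -0.0, 0.8]
width: 0.0171
gripper_force: 60.0
```

drive_tool(dp=[[0,0,0.05],[0,0,0.05]], turn=[[0,0,0],[0,0,0]], grip=[1,1])

```text
clock: 11.95
ee_pos: [0.5371, -0.2281, 0.1856]
tool_rot: [[-0.951, 0.142, 0.274], [0.136, 0.99, -0.039], [-0.277, 0.0, -0.961]]
contact_force: [-1.4, 0.8, 3.0]
width: 0.0169
gripper_force: 60.0
```

drive_tool(dp=[[0,0,0.05],[0,0,0.05]], turn=[[0,0,0],[0,0,0]], grip=[1,1])

```text
clock: 12.15
ee_pos: [0.5388, -0.2285, 0.1823]
tool_rot: [[-0.951, 0.142, 0.276], [0.136, 0.99, -0.04], [-0.279, -0.001, -0.96]]
contact_force: [-1.7, 1.6, 7.7]
width: 0.017
gripper_force: 60.0
```

```bash
python3 -c "
from go import *
rep()"
```

```text
foot rel mouth: tool xy mm [-1.19 -0.4 ] depth mm 26.17 ang [ 0.06 -0.11  0.07] F tool [-0.3  1.4 -8. ] t 12.15
```

drive_tool(dp=[[0,0,0.05],[0,0,0.05],[0,0,0]], turn=[[0,0,0],[0,0,0],[0,0,0]], grip=[1,1,1])

```text
clock: 12.45
ee_pos: [0.5403, -0.2288, 0.178]
tool_rot: [[-0.951, 0.142, 0.276], [0.136, 0.99, -0.041], [-0.279, -0.001, -0.96]]
contact_force: [-1.4, 0.8, 4.7]
width: 0.0172
gripper_force: 60.0
```

```bash
python3 -c "
from go import *
rep()"
```

```text
foot rel mouth: tool xy mm [-1.44 -0.53] depth mm 30.77 ang [ 0.08 -0.15  0.07] F tool [ 0.1  0.6 -5. ] t 12.45
```

drive_tool(dp=[[0,0,0.04],[0,0,0]], turn=[[0,0,0],[0,0,0]], grip=[1,1])

```text
clock: 12.65
ee_pos: [0.5406, -0.2289, 0.1754]
tool_rot: [[-0.951, 0.142, 0.275], [0.136, 0.99, -0.04], [-0.278, -0.001, -0.96]]
contact_force: [-2.1, 1.8, 5.1]
width: 0.0169
gripper_force: 60.0
```

```bash
python3 -c "
from go import *
rep()"
```

```text
foot rel mouth: tool xy mm [-1.05 -0.51] depth mm 33.32 ang [ 0.07 -0.09  0.08] F tool [ 0.8  1.5 -5.5] t 12.65
```

drive_tool(dp=[[0,0,0.04],[0,0,0.04]], turn=[[0,0,0],[0,0,0]], grip=[1,1])

```text
clock: 12.85
ee_pos: [0.542, -0.2291, 0.1727]
tool_rot: [[-0.95, 0.142, 0.277], [0.136, 0.99, -0.041], [-0.28, -0.001, -0.96]]
contact_force: [-4.7, 1.0, 11.3]
width: 0.0169
gripper_force: 60.0
```

drive_tool(dp=[[0,0,0.03],[0,0,0]], turn=[[0,0,0],[0,0,0]], grip=[1,1])

```text
clock: 13.05
ee_pos: [0.5426, -0.2293, 0.1721]
tool_rot: [[-0.95, 0.142, 0.278], [0.136, 0.99, -0.041], [-0.281, -0.002, -0.96]]
contact_force: [-4.7, 1.6, 12.2]
width: 0.0173
gripper_force: 60.0
```

```bash
python3 -c "
from go import *
rep()"
```

```text
foot rel mouth: tool xy mm [-2.06 -0.64] depth mm 37.01 ang [ 0.11 -0.24  0.06] F tool [  1.3   0.9 -13.1] t 13.05
```

drive_tool(dp=[[0,0,0.04],[0,0,0.04],[0,0,0]], turn=[[0,0,0],[0,0,0],[0,0,0]], grip=[1,1,1])

```text
clock: 13.35
ee_pos: [0.5442, -0.2297, 0.17]
tool_rot: [[-0.949, 0.142, 0.28], [0.135, 0.99, -0.042], [-0.283, -0.002, -0.959]]
contact_force: [-5.8, 3.3, 17.2]
width: 0.0165
gripper_force: 60.0
```

```bash
python3 -c "
from go import *
rep()"
```

```text
foot rel mouth: tool xy mm [-3.08 -0.8 ] depth mm 39.5 ang [ 0.16 -0.38  0.05] F tool [  1.2   2.4 -18.3] t 13.35
```

drive_tool(dp=[[0.02,0,0.04],[0.02,0,0.03],[0,0,0]], turn=[[0,0,0],[0,0,0],[0,0,0]], grip=[1,1,1])

```text
clock: 13.65
ee_pos: [0.544, -0.2298, 0.168]
tool_rot: [[-0.949, 0.142, 0.283], [0.135, 0.99, -0.044], [-0.286, -0.003, -0.958]]
contact_force: [-6.0, 3.9, 22.6]
width: 0.0174
gripper_force: 60.0
```

```bash
python3 -c "
from go import *
rep()"
```

```text
foot rel mouth: tool xy mm [-2.31 -0.91] depth mm 41.38 ang [ 0.2  -0.57  0.03] F tool [ -0.1   3.  -23.5] t 13.65
```

drive_tool(dp=[[0,0,0.03],[0,0,0.01],[0,0,0]], turn=[[0,0,0],[0,0,0],[0,0,0]], grip=[1,1,1])

```text
clock: 13.95
ee_pos: [0.5448, -0.2299, 0.167]
tool_rot: [[-0.948, 0.142, 0.284], [0.135, 0.99, -0.044], [-0.287, -0.004, -0.958]]
contact_force: [-7.6, 4.1, 23.7]
width: 0.017
gripper_force: 60.0
```

drive_tool(dp=[[0,0,-0.05],[0,0,-0.05],[-0.02,0,-0.05],[0,0,0]], turn=[[0,0,0],[0,0,0],[0,0,0],[0,0,0]], grip=[1,1,1,1])

```text
clock: 14.35
ee_pos: [0.5427, -0.2295, 0.1716]
tool_rot: [[-0.949, 0.142, 0.28], [0.135, 0.99, -0.043], [-0.283, -0.003, -0.959]]
contact_force: [-4.1, 1.5, 13.9]
width: 0.0166
gripper_force: 60.0
```

```bash
python3 -c "
from go import *
rep()"
```

```text
foot rel mouth: tool xy mm [-2.08 -0.85] depth mm 37.56 ang [ 0.16 -0.38  0.05] F tool [  0.3   0.9 -14.6] t 14.35
```

drive_tool(dp=[[0,0,-0.05],[0,0,-0.05],[0,0,-0.05],[0,0,0]], turn=[[0,0,0],[0,0,0],[0,0,0],[0,0,0]], grip=[1,1,1,1])

```text
clock: 14.75
ee_pos: [0.5398, -0.2288, 0.1754]
tool_rot: [[-0.951, 0.142, 0.276], [0.136, 0.99, -0.04], [-0.279, -0.001, -0.96]]
contact_force: [-0.5, 1.1, 5.8]
width: 0.0175
gripper_force: 60.0
```

```bash
python3 -c "
from go import *
rep()"
```

```text
foot rel mouth: tool xy mm [-0.23 -0.55] depth mm 33.09 ang [ 0.08 -0.12  0.08] F tool [-1.   1.  -5.8] t 14.75
```

drive_tool(dp=[[0,0,-0.03],[0,0,0],[0,0,0],[0,0,0],[0,0,0],[0,0,0],[0,0,0],[0,0,0]], turn=[[0,0,0],[0,0,0],[0,0,0],[0,0,0],[0,0,0],[0,0,0],[0,0,0],[0,0,0]], grip=[1,1,0.4,0.4,0.4,0.4,0.4,0.4])

```text
clock: 15.55
ee_pos: [0.5388, -0.2285, 0.1752]
tool_rot: [[-0.951, 0.142, 0.273], [0.136, 0.99, -0.039], [-0.276, 0.0, -0.961]]
contact_force: [0.6, 1.1, 0.9]
width: 0.0524
gripper_force: 0.0
```

drive_tool(dp=[[0,0,-0.1],[0,0,-0.3],[0,0,-0.4],[0,0,-0.4],[0,0,-0.4],[0,0,-0.4],[0,0,-0.2],[0,0,0],[0,0,0]], turn=[[0,0,0],[0,0,0],[0,0,0],[0,0,0],[0,0,0],[0,0,0],[0,0,0],[0,0,0],[0,0,0]], grip=[0.4,0.4,0.4,0.4,0.4,0.4,0.4,0.4,0.4])

```text
clock: 16.45
ee_pos: [0.5087, -0.2241, 0.2809]
tool_rot: [[-0.951, 0.142, 0.274], [0.136, 0.99, -0.039], [-0.276, -0.0, -0.961]]
contact_force: [-0.5, -0.1, -0.7]
width: 0.0527
gripper_force: 0.0
```

Run:
```python
from go import *
rep();k=get_calibration("wrist");im=read_camera("wrist")
cv2.imwrite("pics/w6.png",im[:,:,::-1])
for d in(28,30,32):print(d,"expected tip/collar px (apparent)",proj(k,[p[:3]+z*(.12-d/1e3),p[:3]+z*(.094-d/1e3)]).round(1).tolist())
```

```text
foot rel mouth: tool xy mm [ 0.75 -0.3 ] depth mm -76.94 ang [0.03 0.03 0.09] F tool [ 0.6 -0.2  0.5] t 16.45
28 expected tip/collar px (apparent) [[325.4, 269.4], [325.3, 255.3]]
30 expected tip/collar px (apparent) [[325.4, 268.2], [325.3, 254.3]]
32 expected tip/collar px (apparent) [[325.4, 267.0], [325.3, 253.4]]
```

View pics/w6.png

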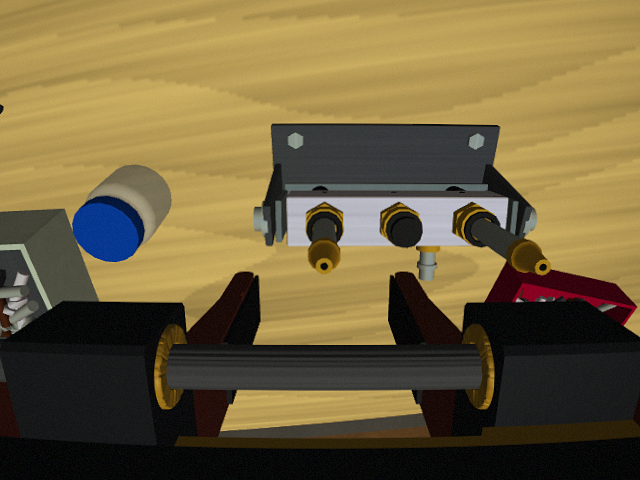

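The picture shows the pipe in the socket with its tip at (323,266). That matches the fully home prediction of (325,268) and is level with the fitted neighbour's tip at (541,267). The arm is clear, so I'll hand in.

```bash
python3 -c "
from station import arm
print(arm.job_done())"
```

```text
the job is handed in; nothing more can be done
None
```

The blow-off pipe is plugged into the empty socket and bottomed at about 25 N. I then eased it back, released it with the arm clear, and handed the job in; no verdict was returned.

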